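# Load the incubating shaker, slide its hood shut until the latch clicks, and start it

## Task

Put the black lidded staining box flat into the corner brackets on the shaker's platform, without tipping or dropping it. Then slide the shaker's clear hood gently shut, all the way until the latch clicks down and holds it, and only then press the start button. Leave the other things on the bench as they are.

Things in the scene. Friction and masses are not known exactly. Their poses are not given: they have to be found in the camera images.
- shaker: white benchtop incubating shaker, fixed. Origin on the bench under the middle of its bay; +y = the way the hood opens, z up. In mm from there: base x -130 to 130, y -191 to 286, 60 high (hood rails to 70 at x = +-119); control head y -191 to -93, full depth, top at z 148; platform 190 (x) by 150 (y), grey mat, top at z 77
- bay (a point): middle of the bay on the grey mat's surface, 77 mm above the bench; axes as the shaker's. Four steel corner brackets, 10 mm high above the mat, leave 68 mm (x) by 102 mm (y); each reaches about 18 mm along the sides, so the middles of the sides are open for fingers. A box fully down has its underside at this height
- stain_box: black opaque lidded staining box, loose, 58 mm (its x) by 92 mm (its y) by 36 mm high, 0.11 to 0.23 kg; origin in the centre of its underside, z up. Lies on the bench left or right of the shaker; to be gripped across its short side. In the bay its long side lies along the shaker's y, either way round
- hood (a joint): how far the clear hood is open, m: 0 shut against the control head, 0.195 fully open; slides along the shaker's y (falling = shutting). Starts open by 0.16 to 0.19. Slides with about 2 N; in the last 15 mm it must lift the latch, about 12 N; a hard stop at 0
- hood_grip (a point): centre of the grey grip ridge on top of the hood: a bar 16 mm thick (shaker y), 100 mm long (x), 28 mm high on the hood's flat top (top 150 mm above the bench, ridge's top 178 mm). Pinch it from above or push on its +y side. Hood 240 mm (x) by 180 mm (y); the ridge lies 30 mm to +y of its middle
- latch (a joint): lift angle of the latch pawl, a small sprung steel lever on top of the control head that reaches out towards the hood, rad: 0 = down. A ramp on the hood's leading edge lifts it by 0.1 to 0.15; then it snaps down to 0 behind the ramp's hook (the click), at a hood opening under 0.004 m. The hood can then come back only 1 to 2 mm
- start_top (a point): centre of the top face of the start button: grey, round, 28 mm across, in a black collar 44 mm across on the control head near the shaker's front (robot side), top 170 mm above the bench; pressed straight down.
- start (a joint): travel of the start button, m: 0 out, 0.006 fully down; springs back; needs about 5 N
- flask: bystander: empty clear culture flask with a blue cap lying on the bench, 52 x 105 x 27 mm; origin in the middle of its underside
- well_plate: bystander: clear lidded multiwell plate, 128 x 86 x 18 mm, on the bench to the right; origin in the centre of its underside
- tip_box: bystander: pipette tip box, 118 x 81 x 60 mm, on the bench to the left; origin in the centre of its underside

How it is judged:
By the outcome, as a careful person would: the job done as asked, in the order asked, and still so for the second after the job is handed in, with the robot touching nothing.
It also fails if it takes over 72 s, if anything falls off the work surface, if the arm or the gripper's body presses on something with over 40 N, if the wrist force passes 120 N, or if a joint passes its speed limit or range.

## Robot

A 6-joint arm with a two-finger parallel gripper is mounted at the origin on the work surface. World frame = base frame: x ahead of the robot, y to its left, z up, the work surface at z = 0. Lengths are in m, angles in rad, forces in N, time in s.
With the tool pointing down it reaches from about 0.325 to 0.85 m from the base axis. Payload 15.5 kg.
Tool frame: the origin (TCP) lies at the very end of the fingers, on their centre line; the grasp point (between the pads) lies 19 mm behind it; z points along the fingers, x is the direction in which the jaws open and shut, and the axes are right-handed (so a half turn about z gives the same grasp; the last joint's range is limited). The gripper opens to 91 mm and grips with 3 to 60 N. Pads are 32 mm wide; open, the fingers measure 118 mm over their backs; the gripper's body (76 mm by 178 mm) begins 60 mm behind the grasp point.
Start: joints at [1.202, 0.494, 1.345, -0, 1.302, -0.096], TCP at [0.169, 0.602, 0.214] pointing down, gripper open.
Joint ranges: [-2.91, 2.91], [-0.82, 2.16], [0.22, 2.67], [-1.22, 4.37], [0.12, 2.79], [-3.08, 3.08]. Speed limits (rad/s): [1.89, 1.89, 2.57, 3.01, 3.01, 3.01].

## Interface

Orientations are given as [roll, pitch, yaw] about the fixed x, y, z axes, in that order (R = Rz(yaw) Ry(pitch) Rx(roll)).
In Python, from rig import r, imaging, ticket gives the robot as it stands.
- The arm moves only by the tool arm_command, never from a script. Its argument "motion" is one flat list of numbers, 5 for each row, row after row: the finger opening in cm, from 0 to 9.12, then the shift along the tool's x, y, z in cm, then the turn about the tool's z in rad. A call has 1 to 12 rows; each row shifts and turns the commanded pose from where the row before left it, along the tool's axes as they then stand; what a row does not reach is not made up. A row lasts 1/12 s, in which the tool goes at most 41.7 mm and 7.16 degrees, less where a joint would pass 70% of its speed; a pose out of reach is approached as far as the arm can. A call is refused whole if a number of a shift passes 4.17 or a number of a turn 0.125, either way. A call with a gripper value outside its range is refused whole. The fingers move at their own pace and stop on an object; "grip_force" is the grip in N (left out, the last holds). Time passes only in rows, so rows that do not move let the fingers close. It gives the time, the measured TCP pose, the force and the opening at its end, in the units of the state.
- r.get_state(): the state, without advancing time (a new reading comes with each control period).
- imaging.grab_frame(name): name is "scene" or "side" or "wrist"; returns a dict with "image" (384x512x3 uint8, red, green, blue), "range_z" (384x512 float32, m along the optical axis (not along the pixel's ray), 0 where there is no reading), "fx", "fy", "cx", "cy" (pixels), "k1" (the pictures are not rectified: a ray, as slopes to the right and down, at radius r is drawn at 1 + k1 r^2 times it, then the intrinsics apply), "R" (3x3) and "t" (3): a world point X has camera coordinates R X + t. Camera axes: x right, y down, z forward; pixel columns grow to the right and rows downward; lengths in m; the calibration is good to about 2 mm. A picture is of the moment at which its call begins.
- ticket.job_done(): hands the job in, once; it reports no verdict.
The state is a dict: "t": time; "q": joint angles; "qvel": joint speeds; "tau": joint torques, N m; "ee_pos": TCP position; "orientation": TCP orientation; "contact_force": force on the tool from outside, world axes, zero at the start; "moment": the same for the moment, N m; "finger_gap": finger opening in m.
Only numpy, scipy, OpenCV 4.12 (cv2) and the standard library are available. Lean on these libraries where they do the work, as an engineer would, in place of code of your own. Each camera call takes 0.05 s, during which the arm holds its last target. There are 200 camera calls.

## Working session

There is one attempt and no reset: what is moved stays moved. The work goes in short steps, Python scripts to look and compute and a tool call to move; the robot and the scene stay as the last step left them, time stands still between calls to the robot, and variables do not carry over. Pictures are saved under pics/ and viewed, about 8 in all and at most 12, crops included, and the job is handed in when it is done.

Besides the shell and the picture viewer there is one more tool, called after "Emit:" as name(argument=value, ...) on one line, values as JSON. arm_command: Moves the arm, as the interface text tells. Its arguments: {"type":"object","properties":{"motion":{"type":"array","items":{"type":"number"}},"grip_force":{"type":"number"}},"required":["motion"]}

```bash
mkdir -p pics
cat > h.py <<'E'
import numpy as np, cv2
from rig import r, imaging, ticket
def grab(n,save=None):
    f=imaging.grab_frame(n)
    if save: cv2.imwrite('pics/'+save,cv2.cvtColor(f['image'],cv2.COLOR_RGB2BGR))
    return f
def slopes(f,uv):
    uv=np.atleast_2d(np.asarray(uv,float))
    K=np.array([[f['fx'],0,f['cx']],[0,f['fy'],f['cy']],[0,0,1.]])
    return cv2.undistortPoints(uv[:,None],K,np.array([f['k1'],0,0,0.]))[:,0]
def plane(f,uv,z):
    s=slopes(f,uv); R=np.array(f['R']);t=np.array(f['t'])
    C=-R.T@t; d=np.c_[s,np.ones(len(s))]@R
    return C+d*((z-C[2])/d[:,2])[:,None]
def cloud(f):
    H,W=f['range_z'].shape
    u,v=np.meshgrid(np.arange(W),np.arange(H))
    s=slopes(f,np.c_[u.ravel(),v.ravel()]); Z=f['range_z'].ravel()
    P=(np.c_[s,np.ones(len(s))]*Z[:,None]-np.array(f['t']))@np.array(f['R'])
    P[Z==0]=np.nan
    return P.reshape(H,W,3)
def proj(f,X):
    X=np.atleast_2d(X);R=np.array(f['R']);c=X@R.T+np.array(f['t']);s=c[:,:2]/c[:,2:]
    s=s*(1+f['k1']*(s**2).sum(1))[:,None]
    return s*[f['fx'],f['fy']]+[f['cx'],f['cy']]
E
python3 - <<'E'
from h import *
for n in ['scene','side','wrist']:
    f=grab(n,n+'0.png'); print(n,-np.array(f['R']).T@f['t'])
a=cv2.imread('pics/scene0.png');b=cv2.imread('pics/side0.png')
cv2.imwrite('pics/both0.png',cv2.resize(np.vstack([a,b]),None,fx=.78,fy=.78))
print(r.get_state())
E
```

```text
scene [ 1.04708089 -0.32218251  1.16568772]
side [ 0.03966346 -0.59016699  0.86907708]
wrist [0.09399564 0.62294371 0.38488461]
{'t': 0.15, 'q': array([ 1.20150487e+00,  4.94043595e-01,  1.34596777e+00, -1.01900961e-05,
        1.30250945e+00, -9.55150798e-02]), 'qvel': array([ 1.28118019e-03, -6.63017848e-04, -1.27023221e-03, -8.55476651e-04,
       -7.85064251e-06, -4.14947878e-04]), 'tau': array([ 1.04893232e-03, -8.79196930e+01, -3.82052994e+01,  7.08486862e-02,
        5.01090358e-02, -5.65398898e-05]), 'ee_pos': array([0.16888625, 0.60145224, 0.21348041]), 'orientation': array([-3.14151391e+00,  9.24869941e-04,  1.29702270e+00]), 'contact_force': array([-0.37339063, -0.06500235, -0.24537752]), 'moment': array([0.03451147, 0.00636952, 0.02239915]), 'finger_gap': 0.09082511736446311}
```

View pics/scene0.png

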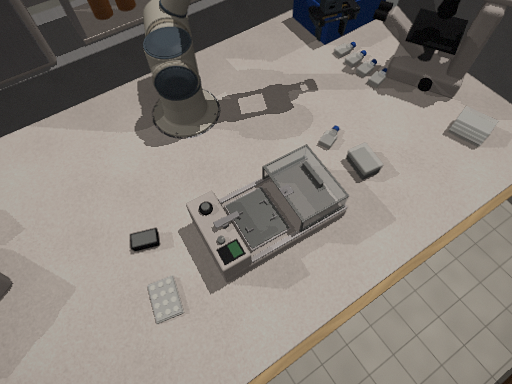

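View pics/side0.png

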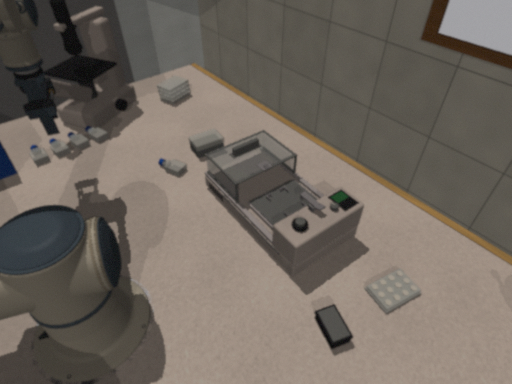

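Scene view: the arm is at top left and the shaker in the middle. The control head is at (220,235), the start button at (206,208), and the hood is open around (305,185). The black box is at (145,240) and the well plate at (165,298). The side view agrees, with the box at (333,325) and the start button at (300,224).

Run:
```python
from h import *
def rect(P):
    (c,s,a)=cv2.minAreaRect((P[:,:2]*1000).astype(np.float32)); return np.round(c,1),np.round(s,1),round(a,2)
for n,(u,v),(bu,bv) in [('scene',(145,240),(206,208)),('side',(333,325),(300,224))]:
    f=grab(n);P=cloud(f);im=f['image'].astype(int)
    w=np.zeros(P.shape[:2],bool);w[v-35:v+35,u-35:u+35]=1
    m=w&(abs(P[...,2]-.036)<.008)
    k,l,st,_=cv2.connectedComponentsWithStats(m.astype(np.uint8)); i=1+np.argmax(st[1:,4])
    Q=P[l==i];print(n,'box',rect(Q),np.median(Q[:,2]),len(Q))
    m=(abs(P[...,2]-.148)<.007)&(P[...,0]>.3)
    k,l,st,ce=cv2.connectedComponentsWithStats(m.astype(np.uint8))
    for i in range(1,k):
        if st[i,4]>60: print(' z148 comp',st[i],rect(P[l==i]),np.median(P[l==i][:,2]))
    w=np.zeros(P.shape[:2],bool);w[bv-20:bv+20,bu-20:bu+20]=1
    m=w&(P[...,2]>.160)
    print(' btn',rect(P[m]),np.median(P[m][:,2]),m.sum())
    m=(abs(P[...,2]-.077)<.005)&(P[...,0]>.3)
    k,l,st,ce=cv2.connectedComponentsWithStats(m.astype(np.uint8))
    for i in range(1,k):
        if st[i,4]>60: print(' z77 comp',st[i],rect(P[l==i]),np.median(P[l==i][:,2]))
    m=(P[...,2]>.167)&(P[...,2]<.185)&(P[...,0]>.3)
    k,l,st,ce=cv2.connectedComponentsWithStats(m.astype(np.uint8))
    for i in range(1,k):
        if st[i,4]>15: print(' z178 comp',st[i],rect(P[l==i]),np.median(P[l==i][:,2]))
    big=cv2.cvtColor(f['image'],cv2.COLOR_RGB2BGR)
    c=big[130:280,180:350] if n=='scene' else big[120:280,195:370]
    cv2.imwrite(f'pics/c_{n}.png',cv2.resize(c,(700,600 if n=='side' else 560),interpolation=cv2.INTER_CUBIC))
```

```text
scene box (array([ 446.3, -395.1]), array([95.8, 61. ]), 72.24) 0.03680976796359175 471
 z148 comp [398  40  38  12 123] (array([367.2, 915.3]), array([151.2,  25.3]), 33.28) 0.14735122732845782
 z148 comp [438  51  34  17 107] (array([505.1, 980.6]), array([137. ,  33.8]), 11.36) 0.1478677504313859
 z148 comp [ 262  144   87   79 3243] (array([621. , 139.2]), array([183. , 244.7]), 86.56) 0.1501713941461582
 z148 comp [ 186  191   65   80 2118] (array([ 603. , -187.3]), array([ 97.7, 259.6]), 86.59) 0.14823713655882775
 btn (array([ 562.5, -177.2]), array([111.9,  43.7]), 8.14) 0.1690252161968214 197
 z77 comp [ 389   49   74   37 1021] (array([423.8, 971.7]), array([295.1, 178.3]), 28.42) 0.0783746404463172
 z77 comp [457 106  41  29 529] (array([748.6, 883.2]), array([125.8,  91.8]), 18.28) 0.07500306723377421
 z77 comp [ 224  186   67   65 2108] (array([611. , -45.8]), array([149.9, 190.8]), 86.82) 0.0768468843659352
 z77 comp [299 205  48  27  92] (array([743.1, 134.3]), array([187.,  11.]), 85.63) 0.07750809824230445
 z178 comp [399  33   8   6  26] (array([310.6, 884.1]), arra
[... 2080 characters left out ...]
ray([ 774.2, 1524.8]), array([52.6, 16.4]), 2.77) 0.17620967390974965
 z178 comp [ 32  31  29  10 109] (array([ 415.6, 1522. ]), array([ 29.3, 133.8]), 88.9) 0.17639186323543887
 z178 comp [109  61  13  10  44] (array([542.4, 980.3]), array([71.6, 19. ]), 18.49) 0.17364878588439492
 z178 comp [68 85 12  9 57] (array([329.4, 891.8]), array([66.2, 13.6]), 36.93) 0.17427833015097505
 z178 comp [232 138  27  14 141] (array([622.9, 166.6]), array([19.3, 98.4]), 86.25) 0.17506037015711115
 z178 comp [300 192  26  19 162] (array([ 603.8, -153.1]), array([82.6, 23.3]), 87.74) 0.16997122462872916
 z178 comp [295 217  11   8  54] (array([ 527.5, -185.9]), array([23.3, 24.1]), 7.51) 0.16905374527690004
```

View pics/c_scene.png

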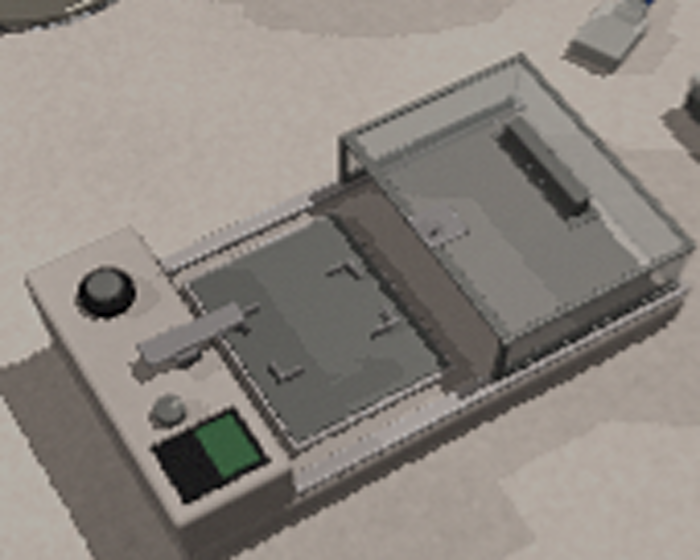

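The two cameras agree to within 2–3 mm:
- **Box:** centre (0.446, -0.396), long axis at 71.5°.
- **Bay:** (0.611, -0.0465), with shaker yaw about -3.4°.
- **Hood:** open by about 0.187.
- **Button:** (0.528, -0.184).

Sizes and heights match the given ones, so I'm moving now.

Emit:
arm_command(motion=[9.1,0,0,-0.2,0.125,9.1,0,0,-0.2,0.125,9.1,0,0,-0.2,0.125,9.1,0,0,-0.2,0.125,9.1,0,0,-0.2,0.125,9.1,0,0,-0.2,0.125,9.1,0,0,-0.2,0.125,9.1,0,0,-0.2,0.125,9.1,0,0,-0.2,0.125,9.1,0,0,-0.2,0.125,9.1,0,0,-0.2,0.125,9.1,0,0,-0.2,0.125])

```text
t: 1.25
ee_pos: [0.169, 0.6016, 0.2379]
orientation: [3.141, 0.0, -0.209]
contact_force: [0.4, 0.0, 0.3]
finger_gap: 0.0911
```

Emit:
arm_command(motion=[9.1,0,0,0,0.12,9.1,2.5,2.5,0,0,9.1,2.5,2.5,0,0,9.1,2.5,2.5,0,0,9.1,2.5,2.5,0,0,9.1,2.5,2.5,0,0,9.1,2.5,2.5,0,0,9.1,2.5,2.5,0,0,9.1,2.5,2.5,0,0,9.1,2.5,2.5,0,0,9.1,2.5,2.5,0,0,9.1,2.5,2.5,0,0])

```text
t: 2.25
ee_pos: [0.3428, 0.2521, 0.238]
orientation: [-3.141, -0.0, -0.323]
contact_force: [0.8, 0.9, -0.0]
finger_gap: 0.0911
```

Emit:
arm_command(motion=[9.1,2.5,2.5,0,0,9.1,2.5,2.5,0,0,9.1,2.5,2.5,0,0,9.1,2.5,2.5,0,0,9.1,1,3.3,0,0,9.1,1,3.3,0,0,9.1,1,3.3,0,0,9.1,1,3.3,0,0,9.1,1,3.3,0,0,9.1,1,3.3,0,0,9.1,1,3.3,0,0,9.1,1,3.3,0,0])

```text
t: 3.25
ee_pos: [0.3972, -0.1504, 0.2381]
orientation: [3.142, -0.0, -0.323]
contact_force: [1.8, -0.0, 0.2]
finger_gap: 0.0904
```

Emit:
arm_command(motion=[9.1,1.55,2.7,0,0,9.1,1.55,2.7,0,0,9.1,1.55,2.7,0,0,9.1,1.55,2.7,0,0,9.1,1.55,2.7,0,0,9.1,1.55,2.7,0,0,9.1,1.55,2.7,0,0,9.1,1.55,2.7,0,0,9.1,0,0,2,0,9.1,0,0,2,0,9.1,0,0,2,0,9.1,0,0,0,0])

```text
t: 4.25
ee_pos: [0.4452, -0.3915, 0.1743]
orientation: [-3.139, 0.005, -0.323]
contact_force: [-1.4, 1.3, -1.0]
finger_gap: 0.0908
```

Run:
```python
from h import *
f=grab('wrist','w1.png');P=cloud(f);s=r.get_state();print(s['ee_pos'],s['orientation'])
m=(abs(P[...,2]-.036)<.008)
k,l,st,_=cv2.connectedComponentsWithStats(m.astype(np.uint8)); i=1+np.argmax(st[1:,4])
Q=P[l==i];print(cv2.minAreaRect((Q[:,:2]*1000).astype(np.float32)),np.median(Q[:,2]),st[i])
```

```text
[ 0.44581953 -0.39203591  0.17644789] [-3.13983442  0.00324    -0.32311229]
((448.3006286621094, -394.3656921386719), (91.39646911621094, 58.063167572021484), 70.8181381225586) 0.03698870392942387 [ 230  146   50   75 3565]
```

View pics/w1.png

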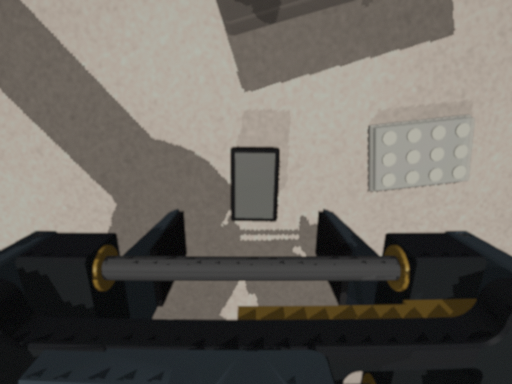

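The wrist view shows the box upright at (255,184), between the fingers. It measures 91×58 mm at height 37 mm, as expected. I'm descending and gripping.

Emit:
arm_command(motion=[9.1,0.25,0.2,2,0.012,9.1,0,0,2,0,9.1,0,0,2,0,9.1,0,0,2,0,9.1,0,0,2,0,9.1,0,0,2,0,9.1,0,0,2,0,9.1,0,0,1.5,0,9.1,0,0,0.8,0,9.1,0,0,0.6,0,9.1,0,0,0,0,9.1,0,0,0,0])

```text
t: 5.3
ee_pos: [0.4489, -0.3959, 0.0098]
orientation: [3.141, -0.001, -0.335]
contact_force: [-0.4, -0.8, 0.7]
finger_gap: 0.0912
```

Emit:
arm_command(motion=[5,0,0,0,0,5,0,0,0,0,5,0,0,0,0,5,0,0,0,0,5,0,0,0,0,5,0,0,0,0,5,0,0,0,0,5,0,0,0,0,5,0,0,0,0,5,0,0,0,0], grip_force=20)

```text
t: 6.13
ee_pos: [0.4484, -0.3956, 0.0091]
orientation: [3.142, -0.0, -0.335]
contact_force: [0.0, 1.3, 6.0]
finger_gap: 0.0577
```

Emit:
arm_command(motion=[5,0,0,-0.5,0,5,0,0,-1,0,5,0,0,-1.5,0,5,0,0,-2.5,0,5,0,0,-2.5,0,5,0,0,-2.5,0,5,0,0,-2.5,0,5,0,0,-2.5,0,5,0,0,-2.5,0,5,0,0,-2.5,0,5,0,0,-2,0,5,0,0,-1,0])

```text
t: 7.13
ee_pos: [0.4489, -0.396, 0.2474]
orientation: [3.14, -0.003, -0.335]
contact_force: [0.3, -0.7, -2.0]
finger_gap: 0.0577
```

Run:
```python
from h import *
s=r.get_state();print(s['ee_pos'],s['orientation'],s['contact_force'],s['finger_gap'])
y=s['orientation'][2]; d=np.array([.611,-.0465])-s['ee_pos'][:2]
print('turn',y+.059)
for yy in (y,-.059):
  print(d@[np.cos(yy),np.sin(yy)],d@[np.sin(yy),-np.cos(yy)])
```

```text
[ 0.44889362 -0.39601069  0.24738668] [ 3.13984378 -0.00331888 -0.33491799] [ 0.25176856 -0.74834777 -1.95685205] 0.057662050069585954
turn -0.2759179945031966
0.038218038612317366 -0.3833739509766322
0.14121515039720775 -0.35846127553907375
```

Emit:
arm_command(motion=[5,0,0,0,-0.046,5,0,0,0,-0.046,5,0,0,0,-0.046,5,0,0,0,-0.046,5,0,0,0,-0.046,5,0,0,0,-0.046,5,0.5,-1.3,0,0,5,0.9,-2.3,0,0,5,0.9,-2.3,0,0,5,0.9,-2.3,0,0,5,0.9,-2.3,0,0,5,0.9,-2.3,0,0])

```text
t: 8.13
ee_pos: [0.506, -0.2687, 0.2437]
orientation: [-3.141, 0.001, -0.06]
contact_force: [0.8, 0.0, -0.8]
finger_gap: 0.0578
```

Emit:
arm_command(motion=[5,0.9,-2.3,0,0,5,0.9,-2.3,0,0,5,0.9,-2.3,0,0,5,0.9,-2.3,0,0,5,0.9,-2.3,0,0,5,0.9,-2.3,0,0,5,0.9,-2.3,0,0,5,0.9,-2.3,0,0,5,0.9,-2.3,0,0,5,0.9,-2,0,0,5,0.1,-0.5,0,0,5,0,0,0,0])

```text
t: 9.13
ee_pos: [0.6103, -0.0425, 0.2436]
orientation: [-3.141, 0.001, -0.058]
contact_force: [-0.3, -0.1, -1.3]
finger_gap: 0.0579
```

Run:
```python
from h import *
s=r.get_state();print(s['ee_pos'],s['orientation'])
f=grab('wrist','w2.png');P=cloud(f)
g=grab('scene','s2.png');G=cloud(g)
m=(abs(G[...,2]-.148)<.007)&(G[...,0]>.3)&(G[...,1]<.3)
def rect(P): return cv2.minAreaRect((P[:,:2]*1000).astype(np.float32))
# brackets/platform in wrist
def big(m,P,t):
    k,l,st,_=cv2.connectedComponentsWithStats(m.astype(np.uint8))
    for i in range(1,k):
        if st[i,4]>100: print(t,st[i],rect(P[l==i]))
big(abs(P[...,2]-.148)<.006,P,'w148'); big(abs(P[...,2]-.077)<.004,P,'w77'); big((P[...,2]>.083)&(P[...,2]<.091),P,'w87')
h,w=384,512
cv2.imwrite('pics/c2.png',np.hstack([cv2.resize(cv2.imread('pics/w2.png')[:,56:456],None,fx=1,fy=1),cv2.resize(cv2.imread('pics/s2.png')[120:280,180:346],(398,384),interpolation=2)]))
```

```text
[ 0.61027767 -0.04251504  0.24359529] [-3.14127291e+00  7.50380260e-04 -5.76388979e-02]
w148 [  115     0   277   103 26403] ((620.523681640625, 91.2076644897461), (85.9666976928711, 242.8702392578125), 86.74430084228516)
w148 [197 281   9  25 152] ((546.1953735351562, -159.3333740234375), (32.38212966918945, 9.624041557312012), 84.1723403930664)
w148 [296 281  11  25 183] ((662.5843505859375, -167.41505432128906), (11.709990501403809, 34.984100341796875), 0.22088423371315002)
w77 [ 176  121  154  106 8996] ((612.8630981445312, -40.601226806640625), (138.65245056152344, 191.13955688476562), 86.28599548339844)
```

View pics/c2.png

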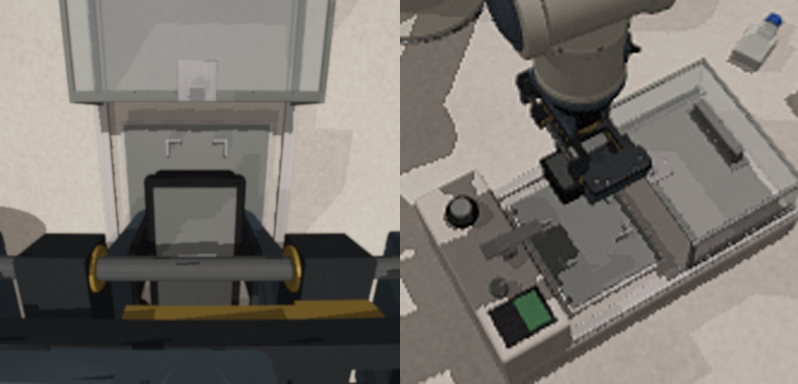

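The wrist crop shows the box held level, with the two far brackets ahead at about crop (166–228,142). The scene crop shows it over the bay, clear of the latch. I'll use the brackets for a finer centre.

Run:
```python
from h import *
f=grab('wrist');im=cv2.cvtColor(f['image'],cv2.COLOR_RGB2GRAY)
sub=im[130:165,210:300].astype(float);bg=cv2.medianBlur(im,21)[130:165,210:300]
m=(sub-bg>18)
v,u=np.nonzero(m);u+=210;v+=130
X=plane(f,np.c_[u,v],.087)
B=np.array([.611,-.0465]);ex=np.array([np.cos(-.059),np.sin(-.059)]);ey=np.array([-ex[1],ex[0]])
p=np.c_[(X[:,:2]-B)@ex,(X[:,:2]-B)@ey]*1000
for row in range(130,165):
    q=m[row-130]
    print(row,''.join('#' if x else '.' for x in q))
print('x range',np.percentile(p[:,0],[0,2,98,100]),'y',np.percentile(p[:,1],[0,2,50,98,100]))
L=p[p[:,0]<0];Rr=p[p[:,0]>0];print(L.min(0),L.max(0),Rr.min(0),Rr.max(0))
```

```text
130 ..........................................................................................
131 ..........................................................................................
132 ..........................................................................................
133 ..........................................................................................
134 ..........................................................................................
135 ..........................................................................................
136 ..........................................................................................
137 ......................................................................##..................
138 ............##############..................................#############.................
139 ............####......................................................####................
140 .............#.........................................................##.................
141 .............#.....................................
[... 1758 characters left out ...]
......................................................................................
161 ..........................................................................................
162 ..........................................................................................
163 ..........................................................................................
164 ..........................................................................................
x range [-35.35493077 -35.07995316  37.65897393  38.3831957 ] y [36.87301363 37.30284343 52.58379787 54.63440044 55.01611479]
[-35.35493077  36.87301363] [-19.61548205  53.77619363] [22.64006725 36.92981808] [38.3831957  55.01611479]
```

Emit:
arm_command(motion=[5,0.2,0.35,0,0,5,0,0,1,0,5,0,0,2,0,5,0,0,2,0,5,0,0,2,0,5,0,0,2,0,5,0,0,2,0,5,0,0,1.5,0,5,0,0,1,0,5,0,0,0.5,0,5,0,0,0,0,5,0,0,0,0])

```text
t: 10.28
ee_pos: [0.6124, -0.0483, 0.1043]
orientation: [3.141, -0.0, -0.059]
contact_force: [0.0, 0.8, -1.4]
finger_gap: 0.0582
```

Run:
```python
from h import *
s=r.get_state();print(s['ee_pos'],s['orientation'],s['contact_force'])
f=grab('wrist','w3.png');g=grab('side','d3.png')
a=cv2.imread('pics/w3.png')[100:290,146:366];b=cv2.imread('pics/d3.png')[150:260,220:350]
cv2.imwrite('pics/c3.png',np.hstack([cv2.resize(a,(400,345),interpolation=2),cv2.resize(b,(400,345),interpolation=2)]))
```

```text
[ 0.61240454 -0.0483387   0.10428098] [ 3.14148937e+00 -4.76162330e-04 -5.92724524e-02] [ 0.01107697  0.7868525  -1.41658114]
```

View pics/c3.png

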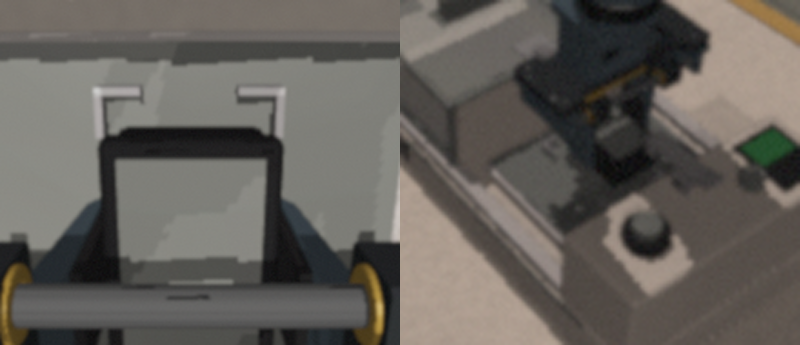

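The box is centred between the far brackets in x (box mid 191, bracket mid 190 in the crop). It needs about 2 mm in +y, then I'll lower it.

Emit:
arm_command(motion=[5,0,-0.22,0,0,5,0,0,0.4,0,5,0,0,0.4,0,5,0,0,0.4,0,5,0,0,0.3,0,5,0,0,0.2,0,5,0,0,0.1,0,5,0,0,0,0,5,0,0,0,0,5,0,0,0,0])

```text
t: 11.22
ee_pos: [0.6121, -0.0459, 0.086]
orientation: [-3.142, 0.0, -0.059]
contact_force: [-2.7, 0.0, 5.3]
finger_gap: 0.058
```

Emit:
arm_command(motion=[7.5,0,0,0,0,7.5,0,0,0,0,7.5,0,0,0,0,7.5,0,0,0,0,7.5,0,0,0,0,7.5,0,0,0,0])

```text
t: 11.72
ee_pos: [0.6123, -0.0459, 0.0859]
orientation: [-3.142, -0.0, -0.059]
contact_force: [-0.4, -0.3, 0.9]
finger_gap: 0.0749
```

Emit:
arm_command(motion=[7.5,0,0,-0.5,0,7.5,0,0,-1,0,7.5,0,0,-2,0,7.5,0,0,-2,0,7.5,0,0,-2,0,7.5,0,0,-2,0,7.5,0,0,-2,0,7.5,0,0,-2,0,7.5,0,0,-1,0,7.5,0,0,-1,0,7.5,0,0,0,0,7.5,0,0,0,0])

```text
t: 12.72
ee_pos: [0.6122, -0.0459, 0.2408]
orientation: [3.142, -0.0, -0.059]
contact_force: [-0.3, -0.5, -1.1]
finger_gap: 0.0751
```

Run:
```python
from h import *
s=r.get_state();print(s['ee_pos'],s['orientation'],s['contact_force'],s['finger_gap'])
f=grab('wrist','w4.png');P=cloud(f)
m=(P[...,2]>.10)&(P[...,2]<.125);k,l,st,_=cv2.connectedComponentsWithStats(m.astype(np.uint8))
for i in range(1,k):
    if st[i,4]>500:
        Q=P[l==i];A=np.c_[Q[:,:2]-Q[:,:2].mean(0),np.ones(len(Q))];c=np.linalg.lstsq(A,Q[:,2],rcond=None)[0]
        print(st[i],cv2.minAreaRect((Q[:,:2]*1000).astype(np.float32)),'tilt,z',c)
cv2.imwrite('pics/c4.png',cv2.resize(cv2.imread('pics/w4.png')[90:300,130:380],(700,588),interpolation=2))
```

```text
[ 0.61221753 -0.04587246  0.24077111] [ 3.14158723e+00 -6.90895947e-05 -5.89894541e-02] [-0.33978331 -0.5398053  -1.11625508] 0.07511589748063026
[ 225  145   52   77 3827] ((612.69140625, -44.99647521972656), (91.10662078857422, 58.095523834228516), 86.66390991210938) tilt,z [-0.00089141 -0.00288742  0.11388584]
[197 251 108   5 525] ((607.3929443359375, -136.12451171875), (2.018819808959961, 135.92718505859375), 86.66551971435547) tilt,z [0.09860094 1.69308747 0.10651343]
```

View pics/c4.png

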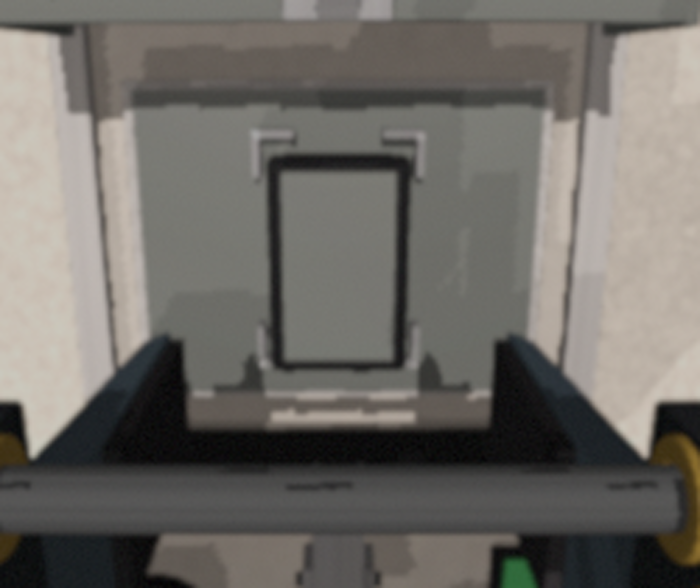

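The box sits flat inside all four brackets. Its top is at 0.114 m with tilt under 0.003, its centre is within 1 mm of the bay and its angle matches. Next I'll close the fingers, pass over the hood and come down behind the ridge.

Emit:
arm_command(motion=[0,0,-1.5,0,0,0,0,-2.5,0,0,0,0,-2.5,0,0,0,0,-2.5,0,0,0,0,-2.5,0,0,0,0,-2.5,0,0,0,0,-2.5,0,0,0,0,-2.5,0,0,0,0,-2.5,0,0,0,0,-2.5,0,0,0,0,-1,0,0,0,0,0,0,0])

```text
t: 13.77
ee_pos: [0.6263, 0.2063, 0.2397]
orientation: [-3.142, 0.002, -0.056]
contact_force: [-1.7, 0.5, 0.3]
finger_gap: 0.0004
```

Emit:
arm_command(motion=[0,0,0,0,0,0,0,0,1.5,0,0,0,0,1.5,0,0,0,0,1.5,0,0,0,0,1.5,0,0,0,0,1,0,0,0,0,0.5,0,0,0,0,0.4,0,0,0,0,0.3,0,0,0,0,0,0,0,0,0,0,0])

```text
t: 14.68
ee_pos: [0.6273, 0.2037, 0.1594]
orientation: [-3.141, -0.001, -0.059]
contact_force: [0.9, 1.0, -0.1]
finger_gap: 0.0002
```

Run:
```python
from h import *
s=r.get_state();print(s['ee_pos'],s['orientation'],s['contact_force'],s['finger_gap'])
grab('scene','s5.png');grab('side','d5.png')
a=cv2.imread('pics/s5.png')[120:280,180:360];b=cv2.imread('pics/d5.png')[110:270,195:375]
cv2.imwrite('pics/c5.png',np.hstack([cv2.resize(x,(400,356),interpolation=2) for x in (a,b)]))
```

```text
[0.62729152 0.20365201 0.15941882] [-3.14143915e+00 -6.34322255e-04 -5.90269906e-02] [ 0.92427308  0.98168004 -0.05813116] 0.00019185695218518548
```

View pics/c5.png

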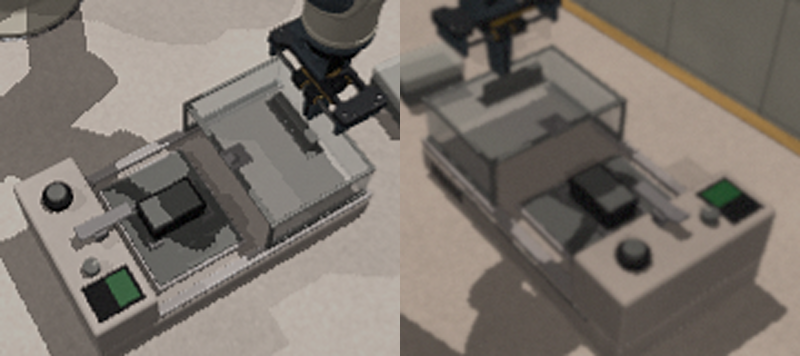

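The fingers are behind the ridge on its +y side, with the box seated. I'm pushing slowly.

Emit:
arm_command(motion=[0,0,0.3,0,0,0,0,0.3,0,0,0,0,0.3,0,0,0,0,0.3,0,0,0,0,0.3,0,0,0,0,0.4,0,0,0,0,0.5,0,0,0,0,0.5,0,0,0,0,0.5,0,0,0,0,0.5,0,0,0,0,0.5,0,0,0,0,0.5,0,0])

```text
t: 15.78
ee_pos: [0.6242, 0.1542, 0.159]
orientation: [-3.142, -0.0, -0.059]
contact_force: [0.5, 2.2, 1.3]
finger_gap: 0.0009
```

Emit:
arm_command(motion=[0,0,0.5,0,0,0,0,0.5,0,0,0,0,0.5,0,0,0,0,0.5,0,0,0,0,0.5,0,0,0,0,0.5,0,0,0,0,0.5,0,0,0,0,0.5,0,0,0,0,0.5,0,0,0,0,0.5,0,0,0,0,0.5,0,0,0,0,0.5,0,0])

```text
t: 16.78
ee_pos: [0.6205, 0.0944, 0.1589]
orientation: [-3.142, 0.0, -0.059]
contact_force: [1.2, 1.3, -0.5]
finger_gap: 0.0004
```

Emit:
arm_command(motion=[0,0,0.5,0,0,0,0,0.5,0,0,0,0,0.5,0,0,0,0,0.5,0,0,0,0,0.5,0,0,0,0,0.5,0,0,0,0,0.5,0,0,0,0,0.5,0,0,0,0,0.4,0,0,0,0,0.3,0,0,0,0,0.2,0,0,0,0,0,0,0])

```text
t: 17.78
ee_pos: [0.6176, 0.0455, 0.1589]
orientation: [3.141, 0.0, -0.059]
contact_force: [-0.6, 0.1, 0.5]
finger_gap: 0.0003
```

```bash
cat > hood.py <<'E'
from h import *
def hood():
    s=r.get_state();print(s['t'],s['ee_pos'],s['contact_force'])
    B=np.array([.6122,-.0455]);ex=np.array([np.cos(-.059),np.sin(-.059)]);ey=np.array([-ex[1],ex[0]])
    print('TCP shaker',(s['ee_pos'][:2]-B)@ex,(s['ee_pos'][:2]-B)@ey)
    for n in ('scene','side'):
        f=grab(n,n+'_last.png');P=cloud(f);x=(P[...,:2]-B)@ex;y=(P[...,:2]-B)@ey
        m=(abs(P[...,2]-.1765)<.006)&(abs(x)<.05)&(y>0)&(y<.25)
        k=(P[...,2]>.155)&(P[...,2]<.2)&(abs(x)<.03)&(y<-.05)&(y>-.15)
        print(n,'ridge',np.percentile(y[m],[5,50,95]) if m.sum()>10 else m.sum(),'latch y,z slope',np.polyfit(y[k],P[...,2][k],1) if k.sum()>20 else k.sum(), y[k].max(), P[...,2][k].mean())
hood()
E
python3 hood.py
```

```text
17.7833 [0.61756167 0.04547326 0.15887171] [-0.61052684  0.1284697   0.54052247]
TCP shaker -1.196734943140786e-05 0.09113111883495552
scene ridge [0.05744641 0.0640731  0.07353271] latch y,z slope [-0.05815052  0.16311952] -0.05104294044592166 0.16933483925009618
side ridge [0.05537171 0.06343137 0.08795341] latch y,z slope [-0.06062606  0.1612357 ] -0.050098371740957846 0.16782007194698262
```

The hood is open by about 39 mm. I'm continuing, slowly at the latch.

Emit:
arm_command(motion=[0,0,0.3,0,0,0,0,0.3,0,0,0,0,0.3,0,0,0,0,0.3,0,0,0,0,0.3,0,0,0,0,0.3,0,0,0,0,0.2,0,0,0,0,0.2,0,0,0,0,0.2,0,0,0,0,0.2,0,0,0,0,0.2,0,0,0,0,0.1,0,0])

```text
t: 18.88
ee_pos: [0.6159, 0.018, 0.1589]
orientation: [-3.14, 0.0, -0.059]
contact_force: [-0.5, 7.6, -0.7]
finger_gap: 0.0001
```

Emit:
arm_command(motion=[0,0,0.1,0,0,0,0,0.1,0,0,0,0,0.1,0,0,0,0,0.1,0,0,0,0,0.1,0,0,0,0,0.1,0,0])

```text
t: 19.38
ee_pos: [0.6158, 0.0107, 0.1589]
orientation: [3.141, -0.0, -0.059]
contact_force: [-0.7, 0.4, -0.0]
finger_gap: 0.0005
```

```bash
python3 hood.py
```

```text
19.3833 [0.61575421 0.01069191 0.15893396] [-0.74521079  0.43123304 -0.03902996]
TCP shaker 0.00023462492755279077 0.056303714619982397
scene ridge [0.02202446 0.02923181 0.0402148 ] latch y,z slope [-0.08071311  0.16054295] -0.054951584597106064 0.1690635832079862
side ridge [0.02024966 0.02795793 0.05456401] latch y,z slope [-0.06130379  0.16130392] -0.06750460199808765 0.1679888306396558
```

Emit:
arm_command(motion=[0,0,0.1,0,0,0,0,0,0,0])

```text
t: 19.65
ee_pos: [0.6156, 0.0099, 0.1589]
orientation: [3.141, -0.0, -0.059]
contact_force: [0.4, -0.5, -0.0]
finger_gap: 0.0003
```

Emit:
arm_command(motion=[0,0,0.1,0,0,0,0,0,0,0])

```text
t: 19.82
ee_pos: [0.6156, 0.0094, 0.1589]
orientation: [-3.141, -0.0, -0.059]
contact_force: [0.2, 4.2, 0.1]
finger_gap: 0.0004
```

Emit:
arm_command(motion=[0,0,0.1,0,0,0,0,0,0,0])

```text
t: 19.98
ee_pos: [0.6156, 0.0094, 0.159]
orientation: [-3.139, -0.0, -0.059]
contact_force: [0.1, 11.7, 0.4]
finger_gap: 0.0005
```

Emit:
arm_command(motion=[0,0,0.1,0,0,0,0,0,0,0])

```text
t: 20.15
ee_pos: [0.6156, 0.0093, 0.159]
orientation: [-3.138, -0.0, -0.059]
contact_force: [2.1, 20.3, 0.7]
finger_gap: 0.0004
```

```bash
python3 hood.py; python3 -c "
import cv2,numpy as np
a=cv2.imread('pics/scene_last.png')[170:270,180:300];b=cv2.imread('pics/side_last.png')[140:250,240:370]
cv2.imwrite('pics/c6.png',np.hstack([cv2.resize(x,(400,336),interpolation=2) for x in (a,b)]))"
```

```text
20.15 [0.61556905 0.00925288 0.1590225 ] [ 2.08003488 20.34608404  0.70143169]
TCP shaker 0.00013464448058905229 0.05485627282760794
scene ridge [0.02200673 0.02931988 0.03768112] latch y,z slope [-0.07057339  0.1615854 ] -0.05764713798613769 0.16909387945780796
side ridge [0.01980992 0.02684269 0.05355023] latch y,z slope [-0.05886111  0.16172054] -0.06570107525350659 0.16815146840701867
```

View pics/c6.png

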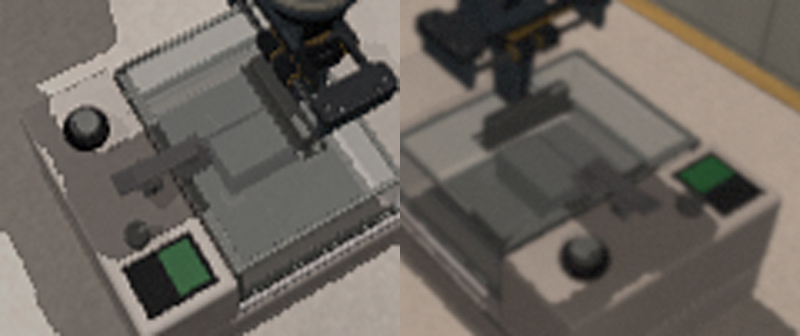

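The hood is against its hard stop: force rose to 20 N with no motion. The lift force had come and gone before that, and the pawl slope is back at its resting value. The views show the latch flat over the hood's edge. I'm backing off and going to the start button.

Emit:
arm_command(motion=[0,0,-0.4,0,0,0,0,-0.6,0,0,0,0,-0.8,0,0,0,0,0,-1,0,0,0,0,-2,0,0,0,0,-2,0,0,0,0,-2,0,0,0,0,-1,0,0,0,0,0,0])

```text
t: 21.0
ee_pos: [0.6177, 0.0249, 0.2417]
orientation: [3.141, -0.004, -0.059]
contact_force: [0.6, -0.2, 0.1]
finger_gap: 0.0006
```

Emit:
arm_command(motion=[0,-0.7,2,0,0,0,-0.7,2,0,0,0,-0.7,2,0,0,0,-0.7,2,0,0,0,-0.7,2,0,0,0,-0.7,2,0,0,0,-0.7,2,0,0,0,-0.7,2,0,0,0,-0.7,2,0,0,0,-0.7,2,0,0,0,-0.6,1.5,0,0,0,0,0,0,0])

```text
t: 22.0
ee_pos: [0.5265, -0.1874, 0.2379]
orientation: [3.141, 0.002, -0.061]
contact_force: [0.8, 0.1, -0.2]
finger_gap: 0.0009
```

```bash
python3 hood.py
python3 - <<'E'
from h import *
s=r.get_state();print(s['ee_pos'],s['orientation'])
d=np.array([.528,-.1845])-s['ee_pos'][:2];y=s['orientation'][2]
print('tool dx,dy cm',100*d@[np.cos(y),np.sin(y)],100*d@[np.sin(y),-np.cos(y)])
E
```

```text
22.0 [ 0.52647593 -0.1873702   0.23792457] [ 0.83944816  0.13497842 -0.20599884]
TCP shaker -0.07720942249800347 -0.14667813358265816
scene ridge [0.02210514 0.02833897 0.03623124] latch y,z slope [-0.07224862  0.16139426] -0.059697658531165536 0.16908822758109127
side ridge 1 latch y,z slope [-0.16580494  0.14754283] -0.10149287471477933 0.16861456863420174
[ 0.52746249 -0.18525338  0.2381423 ] [-3.14103247e+00  1.10838924e-03 -6.02071977e-02]
tool dx,dy cm 0.04912073898451908 -0.07843538731195222
```

Emit:
arm_command(motion=[0,0.05,-0.05,1,0,0,0,0,1.5,0,0,0,0,1.5,0,0,0,0,1,0,0,0,0,0.8,0,0,0,0,0.4,0,0,0,0,0.2,0,0,0,0,0,0,0,0,0,0,0])

```text
t: 22.85
ee_pos: [0.5288, -0.1848, 0.1753]
orientation: [3.141, -0.001, -0.059]
contact_force: [0.1, -0.6, 1.1]
finger_gap: 0.0005
```

Emit:
arm_command(motion=[0,0,0,0.2,0,0,0,0,0.2,0,0,0,0,0.2,0,0,0,0,0,0])

```text
t: 23.18
ee_pos: [0.5286, -0.1848, 0.1688]
orientation: [3.141, -0.0, -0.059]
contact_force: [0.4, -0.3, 2.4]
finger_gap: 0.0006
```

Emit:
arm_command(motion=[0,0,0,0.2,0,0,0,0,0.2,0,0,0,0,0,0])

```text
t: 23.43
ee_pos: [0.5286, -0.1848, 0.1648]
orientation: [3.141, -0.0, -0.059]
contact_force: [0.2, -0.5, 3.8]
finger_gap: 0.0005
```

Emit:
arm_command(motion=[0,0,0,0.1,0,0,0,0,0.1,0,0,0,0,0,0])

```text
t: 23.68
ee_pos: [0.5287, -0.1848, 0.164]
orientation: [3.141, -0.001, -0.059]
contact_force: [-5.2, 1.5, 21.3]
finger_gap: 0.0004
```

The button has bottomed out: 6 mm of travel, 21 N at the stop. I'm retracting.

Emit:
arm_command(motion=[0,0,0,-0.4,0,0,0,0,-1,0,0,0,0,-2,0,0,0,0,-2,0,0,0,0,-2,0,0,0,0,-2,0,0,-2,0,0,0,0,-2.5,0,0,0,0,-2.5,0,0,0,0,-2.5,0,0,0,0,-1,0,0,0,0,0,0,0,0])

```text
t: 24.68
ee_pos: [0.4218, -0.1781, 0.2573]
orientation: [-3.141, 0.001, -0.06]
contact_force: [0.1, 0.4, 0.5]
finger_gap: 0.0005
```

```bash
python3 hood.py; python3 -c "
import cv2,numpy as np
a=cv2.imread('pics/scene_last.png')[120:340,120:400];b=cv2.imread('pics/side_last.png')[140:360,180:460]
cv2.imwrite('pics/c7.png',np.hstack([cv2.resize(x,(400,314),interpolation=2) for x in (a,b)]))"
```

```text
24.6833 [ 0.42182134 -0.17813304  0.25732031] [0.05996024 0.35329893 0.48922464]
TCP shaker -0.1822265886692827 -0.14362808884937184
scene ridge [0.02175414 0.02853575 0.03617814] latch y,z slope [-0.07159525  0.16161163] -0.056878573631666506 0.16923623713665503
side ridge [0.02046473 0.02203861 0.03145033] latch y,z slope [-0.05191806  0.16204869] -0.066171339437556 0.16772268858476477
```

View pics/c7.png

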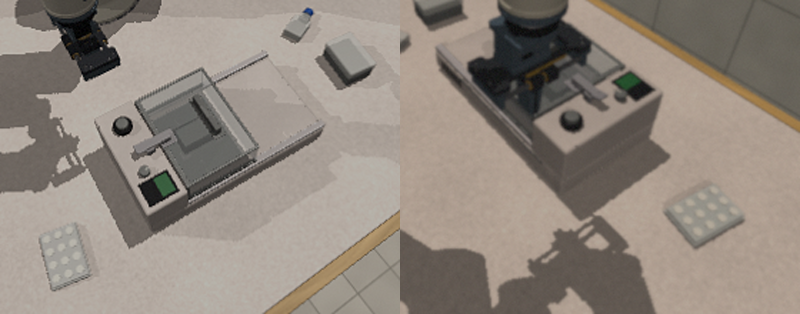

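The hood is shut with the latch down and the box visible inside. The button is back out, the flask, tip box and well plate haven't moved, and the arm is clear. Handing in.

```bash
python3 -c "
from rig import ticket;print(ticket.job_done())"
```

```text
the job is handed in; nothing more can be done
None
```

I put the black box in the bay, slid the hood shut until it latched, then pressed the start button and handed the job in at about 25 s.

- **Box:** it lies flat inside all four brackets, about 1 mm from the bay centre. Its top was at 0.114 m (0.113 expected), with tilt under 0.003.
- **Hood:** the force from lifting the latch rose to about 8 N at the readings, below the stated 12 N, then fell away. After that the hood met its hard stop, taking 20 N without moving. After I let go, the ridge stayed put in the scene camera and the pawl was back at its resting slope. I did not pull on the hood to test the latch.
- **Start button:** it went down the full 6 mm to its stop (21 N) and looked back out in the last picture.
- **Bench:** the flask, tip box and well plate look untouched, and the arm ended clear of everything.

One late check disagreed: the side camera put the ridge about 6 mm nearer to shut in the last reading. The gripper was partly blocking its view, so I relied on the scene camera.

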